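Put the cleaned microscope objectives away by colour

TASK

The microscope's four objectives have been cleaned: stand each one upright in the storage cup of the same colour as its band, so that its foot rests on the cup's floor. They hold glass lenses, so set them down gently, without dropping or tipping any of them over. Leave the two black eyepieces standing where they are.

Things in the scene. Friction and masses are not known exactly. Their poses are not given: they have to be found in the camera images.
- objective_red: Loose microscope objective with a red colour band, standing upright: brass foot 25 mm in diameter and 6 mm high, then a plain silver barrel 28 mm in diameter up to 38 mm, then a red shoulder and a narrow silver nose; 52 mm tall in all, 0.08 to 0.18 kg. A red ring also runs round the barrel just below the shoulder. Origin: centre of its underside; z up along its axis.
- objective_yellow: Loose microscope objective with a yellow colour band, standing upright: brass foot 25 mm in diameter and 6 mm high, then a plain silver barrel 28 mm in diameter up to 42 mm, then a yellow shoulder and a narrow silver nose; 56 mm tall in all, 0.08 to 0.18 kg. A yellow ring also runs round the barrel just below the shoulder. Origin: centre of its underside; z up along its axis.
- objective_green: Loose microscope objective with a green colour band, standing upright: brass foot 25 mm in diameter and 6 mm high, then a plain silver barrel 28 mm in diameter up to 46 mm, then a green shoulder and a narrow silver nose; 60 mm tall in all, 0.08 to 0.18 kg. A green ring also runs round the barrel just below the shoulder. Origin: centre of its underside; z up along its axis.
- objective_blue: Loose microscope objective with a blue colour band, standing upright: brass foot 25 mm in diameter and 6 mm high, then a plain silver barrel 28 mm in diameter up to 52 mm, then a blue shoulder and a narrow silver nose; 66 mm tall in all, 0.08 to 0.18 kg. A blue ring also runs round the barrel just below the shoulder. Origin: centre of its underside; z up along its axis.
- cup_red: Shallow round red plastic storage cup, fixed to the bench: 60 mm outside at the bottom, 56 mm at the rim, 12 mm high, well 46 mm in diameter with a black floor 4 mm above the bench (8 mm deep). Origin: centre of its underside, on the bench; z up.
- cup_yellow: Shallow round yellow plastic storage cup, fixed to the bench: 60 mm outside at the bottom, 56 mm at the rim, 12 mm high, well 46 mm in diameter with a black floor 4 mm above the bench (8 mm deep). Origin: centre of its underside, on the bench; z up.
- cup_green: Shallow round green plastic storage cup, fixed to the bench: 60 mm outside at the bottom, 56 mm at the rim, 12 mm high, well 46 mm in diameter with a black floor 4 mm above the bench (8 mm deep). Origin: centre of its underside, on the bench; z up.
- cup_blue: Shallow round blue plastic storage cup, fixed to the bench: 60 mm outside at the bottom, 56 mm at the rim, 12 mm high, well 46 mm in diameter with a black floor 4 mm above the bench (8 mm deep). Origin: centre of its underside, on the bench; z up.
- eyepiece_a: Bystander: loose eyepiece standing upright, dark steel tube 30 mm in diameter and 28 mm high under a wider black eyecup 38 mm in diameter, 46 mm tall in all, no colour band. Origin: centre of its underside; z up.
- eyepiece_b: Bystander: loose eyepiece standing upright, dark steel tube 30 mm in diameter and 28 mm high under a wider black eyecup 38 mm in diameter, 46 mm tall in all, no colour band. Origin: centre of its underside; z up.

How it is judged:
By the outcome, as a careful person would: the job done as asked, in the order asked, and still so for the second after the job is handed in, with the robot touching nothing.
It also fails if it takes over 109 s, if anything falls off the work surface, if the arm or the gripper's body presses on something with over 40 N, if the wrist force passes 120 N, or if a joint passes its speed limit or range.

ROBOT

A 7-joint arm with a two-finger parallel gripper is mounted at the origin on the work surface. World frame = base frame: x ahead of the robot, y to its left, z up, the work surface at z = 0. Lengths are in m, angles in rad, forces in N, time in s.
With the tool pointing down it reaches from about 0.4 to 0.85 m from the base axis. Payload 4.5 kg.
Tool frame: the origin (TCP) lies on the centre line of the jaws, within the pads' length; the fingertips stand 11 mm ahead of it and the grasp point (between the pads) lies 8 mm behind it; z points along the fingers, y is the line along which they close (so a half turn about z gives the same grasp; the last joint's range is limited). The gripper opens to 88 mm and grips with 3 to 60 N. Pads are 18 mm wide; open, the fingers measure 123 mm over their backs; the gripper's body (75 mm by 187 mm) begins 45 mm behind the grasp point.
Start: joints at [-1.183, 0.689, -0.195, 1.565, 0.157, 0.902, -0.215], TCP at [0.217, 0.586, 0.25] pointing down, gripper open.
Joint ranges: [-3.01, 3.01], [-0.46, 2.08], [-1.47, 1.51], [0.13, 2.56], [-1, 4.14], [0.04, 2.09], [-2.66, 2.66]. Speed limits (rad/s): [2.57, 2.57, 3.14, 3.14, 3.14, 3.14, 3.14].

INTERFACE

Orientations are given as a unit quaternion [x, y, z, w].
In Python, from plant import * gives the robot as it stands. The module is installed in compiled form; this text tells all that it offers.
- The arm moves only by the tool send_rows, never from a script. Its argument "motion" is a list of rows, each an object of numbers: "x", "y", "z": the shift along the tool's x, y, z in cm; "rx", "ry", "rz": the turn, a rotation vector about the tool's x, y, z in rad; "jaw": the finger opening in cm, from 0 to 8.81. In form: [{"x": .., "y": .., "z": .., "rx": .., "ry": .., "rz": .., "jaw": ..}, ...]. A call has exactly 5 rows; each row shifts and turns the commanded pose from where the row before left it, along the tool's axes as they then stand; what a row does not reach is not made up. A row lasts 1/10 s, in which the tool goes at most 50 mm and 8.59 degrees, less where a joint would pass 70% of its speed; a pose out of reach is approached as far as the arm can. A call is refused whole if a number of a shift passes 5 or a number of a turn 0.15, either way. A call with a gripper value outside its range is refused whole. The fingers move at their own pace and stop on an object; "grip_force" is the grip in N (left out, the last holds). Time passes only in rows, so rows that do not move let the fingers close, or fill a call up. It gives the time, the measured TCP pose, the force, the opening and the grip force at its end, in the units of the state.
- get_state(): the state, without advancing time (a new reading comes with each control period).
- snapshot(name): name is "scene" or "top"; returns a dict with "img" (400x640x3 uint8, red, green, blue), "vertical_fov" (degrees; the focal length in pixels is half the picture's height over the tangent of half this angle, whatever the lens; pixels are square), "cx", "cy" (the principal point, pixels), "extrinsics" (4x4, takes a point from camera to world coordinates). Camera axes: x right, y up, looking along -z (the intrinsics and any distortion apply to the point x, -y, -z); pixel columns grow to the right and rows downward; lengths in m; the calibration is good to about 2 mm. A picture is of the moment at which its call begins. There is no depth.
- finish_job(): hands the job in; it is judged then, once.
The state is a dict: "clock": time; "q": joint angles; "qd": joint speeds; "joint_torque": joint torques, N m; "tool_pos": TCP position; "eef_rot": TCP orientation; "contact_force": force on the tool from outside, world axes, zero at the start; "moment": the same for the moment, N m; "opening": opening from 0.0 (shut) to 1.0 (fully open); "finger_force": force on a finger pad.
Only numpy, scipy, OpenCV 4.12 (cv2) and the standard library are available. Lean on these libraries where they do the work, as an engineer would, in place of code of your own. Each camera call takes 0.05 s, during which the arm holds its last target. There are 200 camera calls.

## Working session

There is one attempt and no reset: what is moved stays moved. The work goes in short steps, Python scripts to look and compute and a tool call to move; the robot and the scene stay as the last step left them, time stands still between calls to the robot, and variables do not carry over. Pictures are saved under pics/ and viewed, at most 14 in all, crops included, and the job is handed in when it is done.

Besides the shell and the picture viewer there is one more tool, called after "Call:" as name(argument=value, ...), one argument or row to a line, values as JSON. send_rows: Moves the arm, as the interface text tells. Its arguments: {"type":"object","properties":{"motion":{"type":"array"},"grip_force":{"type":"number"}},"required":["motion"]}

```bash
mkdir -p pics; python3 - <<'E'
from plant import *
import cv2,numpy as np
for n in("scene","top"):
    s=snapshot(n); cv2.imwrite(f"pics/{n}0.png",s["img"][:,:,::-1]); print(n,s["vertical_fov"],s["cx"],s["cy"],{k:v for k,v in s.items() if k!="img"}.keys()); print(np.round(s["extrinsics"],4).tolist())
st=get_state(); print(st)
E
```

```text
scene 57.39336215722852 325.28665478578444 199.0013142440875 dict_keys(['vertical_fov', 'cx', 'cy', 'extrinsics'])
[[-0.7972, -0.4354, 0.4183, 0.8185], [0.6037, -0.5713, 0.556, 0.3779], [-0.0031, 0.6958, 0.7183, 0.5464], [0.0, 0.0, 0.0, 1.0]]
top 54.79201716905993 313.6580287073149 203.51303305270062 dict_keys(['vertical_fov', 'cx', 'cy', 'extrinsics'])
[[-0.0242, 0.9851, -0.1703, 0.4009], [-0.9991, -0.0177, 0.0397, 0.0152], [0.0361, 0.1711, 0.9846, 0.8292], [0.0, 0.0, 0.0, 1.0]]
{'clock': 0.1, 'q': array([-1.18318063,  0.68987636, -0.19452527,  1.56620949,  0.15729637,
        0.90249203, -0.21510536]), 'qd': array([-0.00121129, -0.00198698, -0.00187949, -0.0023776 , -0.00032173,
       -0.00119847, -0.00040356]), 'joint_torque': array([-2.04041891e-03, -5.28499854e+01, -1.27147213e+00, -1.53837991e+01,
       -5.26512181e-02,  1.97176872e-03,  4.65643404e-05]), 'tool_pos': array([0.216401  , 0.58577475, 0.2490133 ]), 'eef_rot': array([ 1.75952539e-01,  9.84398328e-01, -7.92871144e-04, -8.55607332e-05]), 'contact_force': array([ 9.75890152e-04, -1.07586722e-01, -1.10257910e+00]), 'moment': array([0.01939657, 0.01805159, 0.0209404 ]), 'finger_force': 0.0, 'opening': 0.9989696227737112}
```

View pics/scene0.png

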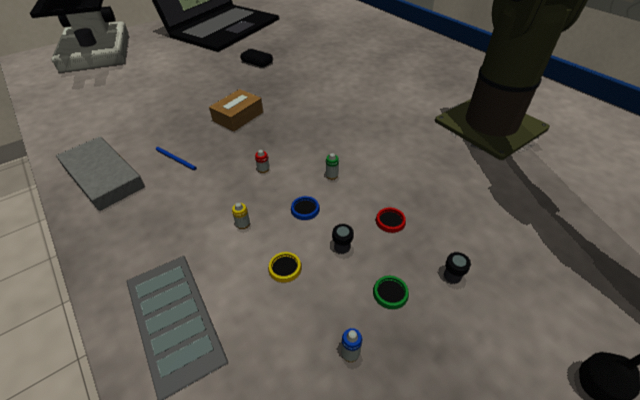

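View pics/top0.png

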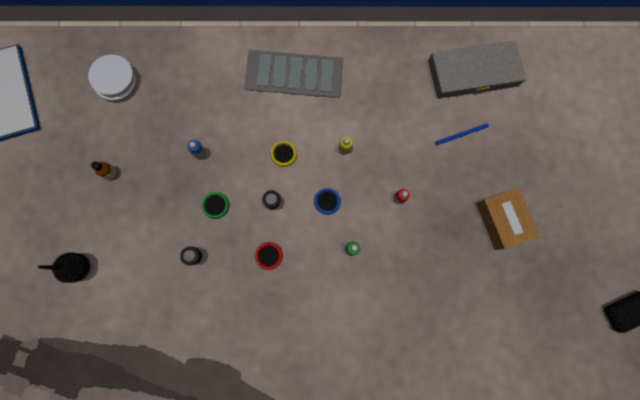

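The scene view shows four objectives standing on the bench: red (262,160), green (332,165), yellow (240,214) and blue (351,343). The empty cups are blue (305,208), red (391,219), yellow (285,266) and green (391,291). The eyepieces are at (343,237) and (457,266).

In the top view the objectives are blue (195,147), yellow (346,144), red (403,195) and green (353,248). The cups are yellow (284,153), green (215,205), blue (327,201) and red (269,256).

```bash
cat > h.py <<'E'
from plant import *
import cv2,numpy as np
H=dict(red=.038,yellow=.042,green=.046,blue=.052)
HUE=dict(red=(-8,8),yellow=(22,34),green=(45,85),blue=(100,125))
def ray(s,u,v):
    f=200/np.tan(np.radians(s["vertical_fov"]/2)); E=s["extrinsics"]
    return E[:3,3],E[:3,:3]@np.array([(u-s["cx"])/f,-(v-s["cy"])/f,-1])
def onz(s,u,v,z):
    o,d=ray(s,u,v); return o+d*(z-o[2])/d[2]
def blobs(s,c):
    hsv=cv2.cvtColor(s["img"],cv2.COLOR_RGB2HSV); h=hsv[:,:,0].astype(int)
    if c=="red": h=(h+90)%180-90
    lo,hi=HUE[c]
    m=((h>=lo)&(h<=hi)&(hsv[:,:,1]>120)&(hsv[:,:,2]>50)).astype(np.uint8)
    out=[]
    for k in cv2.findContours(m,cv2.RETR_EXTERNAL,cv2.CHAIN_APPROX_NONE)[0]:
        a=cv2.contourArea(k)
        if a<25: continue
        M=cv2.moments(k); out.append((a,M["m10"]/M["m00"],M["m01"]/M["m00"],cv2.boundingRect(k)))
    return out
E
python3 - <<'E'
from h import *
S={n:snapshot(n) for n in("top","scene")}
for c in H:
    for n,s in S.items():
        for a,u,v,b in blobs(s,c):
            print(c,n,int(a),round(u,1),round(v,1),b,"z.010",onz(s,u,v,.010).round(4)[:2],"obj",onz(s,u,v,H[c]+(.002 if n=="top" else 0)).round(4)[:2])
s=S["top"]
for u,v in((271,200),(190,256)): print("eye",onz(s,u,v,.046).round(3))
E
```

```text
red top 560 268.3 255.4 (255, 242, 28, 28) z.010 [0.4339 0.0801] obj [0.4327 0.0777]
red top 128 402.5 194.8 (396, 188, 14, 14) z.010 [ 0.5584 -0.2123] obj [ 0.5526 -0.204 ]
red scene 568 390.6 219.5 (376, 207, 30, 26) z.010 [0.439  0.0835] obj [0.4588 0.0988]
red scene 78 261.0 157.7 (255, 151, 13, 12) z.010 [ 0.544  -0.2322] obj [ 0.5583 -0.2003]
yellow top 492 283.2 153.1 (270, 141, 27, 26) z.010 [0.6563 0.0465] obj [0.6457 0.0452]
yellow top 120 345.8 143.1 (339, 137, 14, 14) z.010 [ 0.6776 -0.0926] obj [ 0.6662 -0.0882]
yellow scene 767 284.3 266.7 (268, 252, 33, 31) z.010 [0.6613 0.0499] obj [0.6707 0.0694]
yellow scene 118 239.4 211.5 (232, 203, 16, 15) z.010 [ 0.6622 -0.1129] obj [ 0.6715 -0.0836]
green top 113 352.7 247.9 (347, 242, 13, 13) z.010 [ 0.4456 -0.0983] obj [ 0.4435 -0.093 ]
green top 490 214.9 204.8 (202, 193, 27, 25) z.010 [0.5436 0.1931] obj [0.5369 0.1848]
green scene 769 390.9 290.7 (374, 276, 34, 31) z.010 [0.5471 0.1952] obj [0.5653 0.2075]
green scene 43 332.1 160.8 (326, 155, 12, 10) z.010 [ 0.4209 -0.1243] obj [ 0.4476 -0.0906]
blue top 477 327.0 200.8 (
[... 204 characters left out ...]
962 -0.3549] obj [ 0.6804 -0.335 ]
blue top 155 25.2 100.7 (0, 45, 38, 94) z.010 [0.7831 0.6107] obj [0.7626 0.5787]
blue top 3134 333.4 2.5 (0, 0, 640, 7) z.010 [ 1.0263 -0.0764] obj [ 0.9927 -0.0715]
blue scene 317 351.7 338.9 (342, 328, 20, 23) z.010 [0.6502 0.218 ] obj [0.6634 0.2305]
blue scene 492 304.6 207.5 (291, 196, 28, 24) z.010 [ 0.5533 -0.0435] obj [ 0.574  -0.0105]
blue scene 122 175.3 157.8 (156, 147, 39, 23) z.010 [ 0.7009 -0.3513] obj [ 0.7101 -0.2942]
blue scene 212 596.1 73.1 (551, 55, 89, 36) z.010 [-0.4749  0.0371] obj [-0.3736  0.0638]
blue scene 150 447.0 17.6 (397, 0, 95, 36) z.010 [-0.473  -0.5384] obj [-0.3719 -0.4667]
eye [0.545 0.071 0.046]
eye [0.435 0.233 0.046]
```

Call:
send_rows(
  motion=[
    {"x":-3.6,"y":-1.2,"z":0,"rx":0,"ry":0,"rz":0,"jaw":6},
    {"x":-3.6,"y":-1.2,"z":0,"rx":0,"ry":0,"rz":0,"jaw":6},
    {"x":-3.6,"y":-1.2,"z":0,"rx":0,"ry":0,"rz":0,"jaw":6},
    {"x":-3.6,"y":-1.2,"z":0,"rx":0,"ry":0,"rz":0,"jaw":6},
    {"x":-3.6,"y":-1.2,"z":0,"rx":0,"ry":0,"rz":0,"jaw":6},
  ],
  grip_force=20,
)

```text
clock: 0.7
tool_pos: [0.3656, 0.4665, 0.2496]
eef_rot: [0.176, 0.984, -0.0, -0.0]
contact_force: [-0.2, 0.7, -0.0]
opening: 0.683
finger_force: 0.0
```

Call:
send_rows(
  motion=[
    {"x":-3.6,"y":-1.2,"z":0,"rx":0,"ry":0,"rz":0,"jaw":6},
    {"x":-3.6,"y":-1.2,"z":0,"rx":0,"ry":0,"rz":0,"jaw":6},
    {"x":-3.6,"y":-1.2,"z":0,"rx":0,"ry":0,"rz":0,"jaw":6},
    {"x":-3.6,"y":-1.2,"z":0,"rx":0,"ry":0,"rz":0,"jaw":6},
    {"x":-3.6,"y":-1.2,"z":0,"rx":0,"ry":0,"rz":0,"jaw":6},
  ],
)

```text
clock: 1.2
tool_pos: [0.5137, 0.3478, 0.2496]
eef_rot: [0.176, 0.984, -0.0, -0.0]
contact_force: [0.7, 0.2, 0.4]
opening: 0.68
finger_force: 0.0
```

Call:
send_rows(
  motion=[
    {"x":-3.6,"y":-1.2,"z":0,"rx":0,"ry":0,"rz":0,"jaw":6},
    {"x":-3.6,"y":-1.2,"z":0,"rx":0,"ry":0,"rz":0,"jaw":6},
    {"x":-3.6,"y":-1.2,"z":0,"rx":0,"ry":0,"rz":0,"jaw":6},
    {"x":-3.6,"y":-1.2,"z":0,"rx":0,"ry":0,"rz":0,"jaw":6},
    {"x":0,"y":0,"z":0,"rx":0,"ry":0,"rz":0,"jaw":6},
  ],
)

```text
clock: 1.7
tool_pos: [0.636, 0.247, 0.249]
eef_rot: [0.181, 0.984, -0.002, 0.002]
contact_force: [0.0, -0.9, -0.0]
opening: 0.683
finger_force: 0.0
```

```bash
cat > go.py <<'E'
import sys
from h import *
from scipy.spatial.transform import Rotation as R
OBJ=dict(red=(.5555,-.2022),yellow=(.6689,-.0859),green=(.4455,-.0918),blue=(.660,.228))
CUP=dict(red=(.4365,.0818),yellow=(.6588,.0482),green=(.5454,.1942),blue=(.5507,-.0451))
G=dict(red=.031,yellow=.032,green=.034,blue=.037)
def need(p,z):
    s=get_state(); r=R.from_quat(s["eef_rot"])
    print(round(s["clock"],1),"pos",s["tool_pos"].round(4),"open cm",round(s["opening"]*8.81,2),"F",s["contact_force"].round(1),"ff",round(s["finger_force"],1),
     "shift cm",(r.inv().apply(np.array([*p,z])-s["tool_pos"])*100).round(2),"tilt",(r.inv()*R.from_quat([.176,.9844,0,0])).as_rotvec().round(3))
if __name__=="__main__":
    need((OBJ if sys.argv[1]=="o" else CUP)[sys.argv[2]],float(sys.argv[3]))
E
python3 go.py o blue .029
```

```text
1.7 pos [0.636 0.247 0.249] open cm 6.01 F [ 0.  -0.9 -0. ] ff 0.0 shift cm [-2.81 -0.85 22.01] tilt [-0.003  0.005 -0.01 ]
```

Call:
send_rows(
  motion=[
    {"x":-1.4,"y":-0.4,"z":2.5,"rx":0,"ry":0,"rz":0,"jaw":6},
    {"x":-1.4,"y":-0.4,"z":3.5,"rx":0,"ry":0,"rz":0,"jaw":6},
    {"x":0,"y":0,"z":4,"rx":0,"ry":0,"rz":0,"jaw":6},
    {"x":0,"y":0,"z":3.5,"rx":0,"ry":0,"rz":0,"jaw":6},
    {"x":0,"y":0,"z":0,"rx":0,"ry":0,"rz":0,"jaw":6},
  ],
)

```text
clock: 2.2
tool_pos: [0.6503, 0.2357, 0.1092]
eef_rot: [0.175, 0.984, -0.003, -0.005]
contact_force: [-1.0, -0.2, -0.7]
opening: 0.682
finger_force: 0.0
```

```bash
python3 go.py o blue .029; python3 - <<'E'
from h import *
a=[cv2.resize(snapshot(n)["img"][y:y+140,x:x+200,::-1],(600,420)[0:2],interpolation=cv2.INTER_CUBIC)[:,:400 if 0 else 600] for n,x,y in(("scene",250,240),("top",100,80))]
cv2.imwrite("pics/b1.png",cv2.resize(np.vstack(a),(428,600)))
E
```

```text
2.2 pos [0.6503 0.2357 0.1092] open cm 6.01 F [-1.  -0.2 -0.7] ff 0.0 shift cm [-1.24 -0.33  8.01] tilt [-0.008 -0.008  0.001]
```

View pics/b1.png

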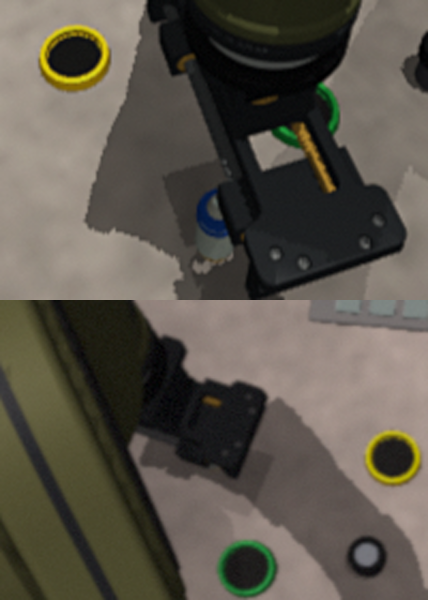

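The gripper is above blue. Its band shows at about (215,210) in the scene crop, partly hidden by the near finger. The top view is blocked by the arm. I'll make the small correction and settle.

Call:
send_rows(
  motion=[
    {"x":-0.6,"y":-0.15,"z":0,"rx":-0.004,"ry":-0.004,"rz":0,"jaw":6},
    {"x":-0.6,"y":-0.15,"z":0,"rx":0,"ry":0,"rz":0,"jaw":6},
    {"x":0,"y":0,"z":0,"rx":0,"ry":0,"rz":0,"jaw":6},
    {"x":0,"y":0,"z":0,"rx":0,"ry":0,"rz":0,"jaw":6},
    {"x":0,"y":0,"z":0,"rx":0,"ry":0,"rz":0,"jaw":6},
  ],
)

```text
clock: 2.8
tool_pos: [0.6649, 0.2301, 0.1152]
eef_rot: [0.176, 0.984, 0.002, 0.002]
contact_force: [0.5, -0.1, 0.3]
opening: 0.682
finger_force: 0.0
```

```bash
python3 go.py o blue .029
```

```text
2.8 pos [0.6649 0.2301 0.1152] open cm 6.0 F [ 0.5 -0.1  0.3] ff 0.0 shift cm [ 0.42 -0.41  8.62] tilt [0.005 0.004 0.   ]
```

Call:
send_rows(
  motion=[
    {"x":0.4,"y":-0.4,"z":1.5,"rx":0,"ry":0,"rz":0,"jaw":6},
    {"x":0,"y":0,"z":1.5,"rx":0,"ry":0,"rz":0,"jaw":6},
    {"x":0,"y":0,"z":1,"rx":0,"ry":0,"rz":0,"jaw":6},
    {"x":0,"y":0,"z":0,"rx":0,"ry":0,"rz":0,"jaw":6},
    {"x":0,"y":0,"z":0,"rx":0,"ry":0,"rz":0,"jaw":6},
  ],
)

```text
clock: 3.3
tool_pos: [0.6599, 0.2279, 0.0744]
eef_rot: [0.176, 0.984, 0.002, 0.002]
contact_force: [-0.1, 0.3, 0.3]
opening: 0.678
finger_force: 0.0
```

```bash
python3 go.py o blue .029; python3 - <<'E'
from h import *
a=[cv2.resize(snapshot(n)["img"][y:y+140,x:x+200,::-1],(600,420)) for n,x,y in(("scene",250,240),)]
cv2.imwrite("pics/b2.png",a[0])
E
python3 go.py o blue .029
```

```text
3.3 pos [0.6599 0.2279 0.0744] open cm 5.97 F [-0.1  0.3  0.3] ff 0.0 shift cm [ 0.02 -0.    4.54] tilt [0.004 0.004 0.   ]
3.4 pos [0.6603 0.228  0.075 ] open cm 6.0 F [0.1 0.  0.1] ff 0.0 shift cm [ 0.05 -0.03  4.6 ] tilt [0.005 0.004 0.   ]
```

View pics/b2.png

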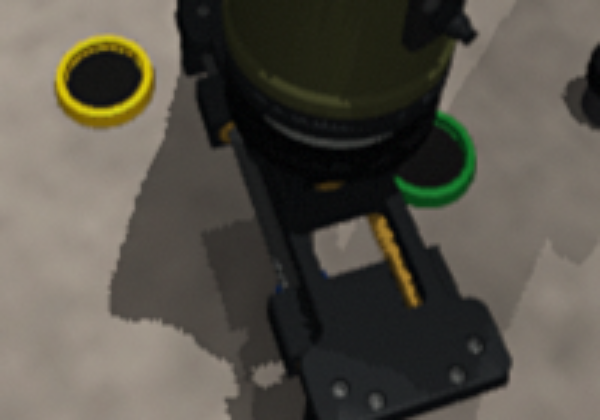

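Blue is now hidden between the fingers, with only specks of it showing near (280,280) and (325,270). That is what I'd expect if it is centred. Descending.

Call:
send_rows(
  motion=[
    {"x":0,"y":0,"z":1.2,"rx":0.004,"ry":0.004,"rz":0,"jaw":6},
    {"x":0,"y":0,"z":1.2,"rx":0,"ry":0,"rz":0,"jaw":6},
    {"x":0,"y":0,"z":1.2,"rx":0,"ry":0,"rz":0,"jaw":6},
    {"x":0,"y":0,"z":1,"rx":0,"ry":0,"rz":0,"jaw":6},
    {"x":0,"y":0,"z":0,"rx":0,"ry":0,"rz":0,"jaw":6},
  ],
)

```text
clock: 3.85
tool_pos: [0.6585, 0.2271, 0.0263]
eef_rot: [0.176, 0.984, -0.001, -0.002]
contact_force: [-0.7, -0.7, 0.6]
opening: 0.675
finger_force: 0.0
```

Call:
send_rows(
  motion=[
    {"x":0,"y":0,"z":0,"rx":0,"ry":0,"rz":0,"jaw":5},
    {"x":0,"y":0,"z":0,"rx":0,"ry":0,"rz":0,"jaw":4.2},
    {"x":0,"y":0,"z":0,"rx":0,"ry":0,"rz":0,"jaw":3.6},
    {"x":0,"y":0,"z":0,"rx":0,"ry":0,"rz":0,"jaw":3.2},
    {"x":0,"y":0,"z":0,"rx":0,"ry":0,"rz":0,"jaw":2.9},
  ],
  grip_force=15,
)

```text
clock: 4.35
tool_pos: [0.6604, 0.2283, 0.0293]
eef_rot: [0.176, 0.984, 0.001, 0.001]
contact_force: [0.5, 1.3, 0.3]
opening: 0.328
finger_force: 0.5
```

Call:
send_rows(
  motion=[
    {"x":0,"y":0,"z":0,"rx":0,"ry":0,"rz":0,"jaw":2.6},
    {"x":0,"y":0,"z":0,"rx":0,"ry":0,"rz":0,"jaw":2.2},
    {"x":0,"y":0,"z":0,"rx":0,"ry":0,"rz":0,"jaw":2},
    {"x":0,"y":0,"z":0,"rx":0,"ry":0,"rz":0,"jaw":2},
    {"x":0,"y":0,"z":0,"rx":0,"ry":0,"rz":0,"jaw":2},
  ],
  grip_force=20,
)

```text
clock: 4.85
tool_pos: [0.6604, 0.2284, 0.0292]
eef_rot: [0.176, 0.984, 0.001, 0.0]
contact_force: [0.7, 2.0, 3.7]
opening: 0.309
finger_force: 20.0
```

```bash
python3 go.py o blue .029; python3 go.py c blue .129
```

```text
4.8 pos [0.6604 0.2284 0.0292] open cm 2.73 F [0.7 2.  3.7] ff 20.0 shift cm [ 0.03 -0.05  0.02] tilt [0.001 0.001 0.   ]
4.8 pos [0.6604 0.2284 0.0292] open cm 2.73 F [0.7 2.  3.7] ff 20.0 shift cm [  0.81 -29.44 -10.02] tilt [0.001 0.001 0.   ]
```

Call:
send_rows(
  motion=[
    {"x":0,"y":0,"z":-1,"rx":0,"ry":0,"rz":0,"jaw":2},
    {"x":0,"y":0,"z":-2,"rx":0,"ry":0,"rz":0,"jaw":2},
    {"x":0,"y":0,"z":-3,"rx":0,"ry":0,"rz":0,"jaw":2},
    {"x":0,"y":0,"z":-2.5,"rx":0,"ry":0,"rz":0,"jaw":2},
    {"x":0,"y":0,"z":-1.5,"rx":0,"ry":0,"rz":0,"jaw":2},
  ],
)

```text
clock: 5.35
tool_pos: [0.6609, 0.2275, 0.1321]
eef_rot: [0.176, 0.984, 0.001, 0.001]
contact_force: [-0.8, -0.0, -2.0]
opening: 0.306
finger_force: 20.0
```

Call:
send_rows(
  motion=[
    {"x":0,"y":-1.5,"z":0,"rx":0,"ry":0,"rz":0,"jaw":2},
    {"x":0.2,"y":-3,"z":0,"rx":0,"ry":0,"rz":0,"jaw":2},
    {"x":0.2,"y":-3,"z":0,"rx":0,"ry":0,"rz":0,"jaw":2},
    {"x":0.2,"y":-3,"z":0,"rx":0,"ry":0,"rz":0,"jaw":2},
    {"x":0.2,"y":-3,"z":0,"rx":0,"ry":0,"rz":0,"jaw":2},
  ],
)

```text
clock: 5.85
tool_pos: [0.6047, 0.1022, 0.1291]
eef_rot: [0.176, 0.984, -0.0, -0.0]
contact_force: [-0.1, 0.0, -1.5]
opening: 0.314
finger_force: 20.0
```

Call:
send_rows(
  motion=[
    {"x":0,"y":-3,"z":0,"rx":0,"ry":0,"rz":0,"jaw":2},
    {"x":0,"y":-3,"z":0,"rx":0,"ry":0,"rz":0,"jaw":2},
    {"x":0,"y":-3,"z":0,"rx":0,"ry":0,"rz":0,"jaw":2},
    {"x":0,"y":-3,"z":0,"rx":0,"ry":0,"rz":0,"jaw":2},
    {"x":0,"y":-2,"z":0,"rx":0,"ry":0,"rz":0,"jaw":2},
  ],
)

```text
clock: 6.35
tool_pos: [0.5557, -0.0308, 0.129]
eef_rot: [0.177, 0.984, -0.001, -0.001]
contact_force: [0.7, -0.5, -1.8]
opening: 0.309
finger_force: 20.0
```

Call:
send_rows(
  motion=[
    {"x":0,"y":-1.5,"z":0,"rx":0,"ry":0,"rz":0,"jaw":2},
    {"x":0,"y":-0.4,"z":0,"rx":0,"ry":0,"rz":0,"jaw":2},
    {"x":0,"y":0,"z":0,"rx":0,"ry":0,"rz":0,"jaw":2},
    {"x":0,"y":0,"z":0,"rx":0,"ry":0,"rz":0,"jaw":2},
    {"x":0,"y":0,"z":0,"rx":0,"ry":0,"rz":0,"jaw":2},
  ],
)

```text
clock: 6.85
tool_pos: [0.5511, -0.0437, 0.1287]
eef_rot: [0.175, 0.985, 0.001, 0.0]
contact_force: [-1.1, 0.5, -1.9]
opening: 0.308
finger_force: 20.0
```

```bash
python3 go.py c blue .033; python3 - <<'E'
from h import *
s=snapshot("scene")["img"][120:330,200:480,::-1]
cv2.imwrite("pics/b3.png",cv2.resize(s,(784,588)))
E
```

```text
6.8 pos [ 0.5511 -0.0437  0.1287] open cm 2.72 F [-1.1  0.5 -1.9] ff 20.0 shift cm [-0.01 -0.16  9.57] tilt [0.001 0.    0.002]
```

View pics/b3.png

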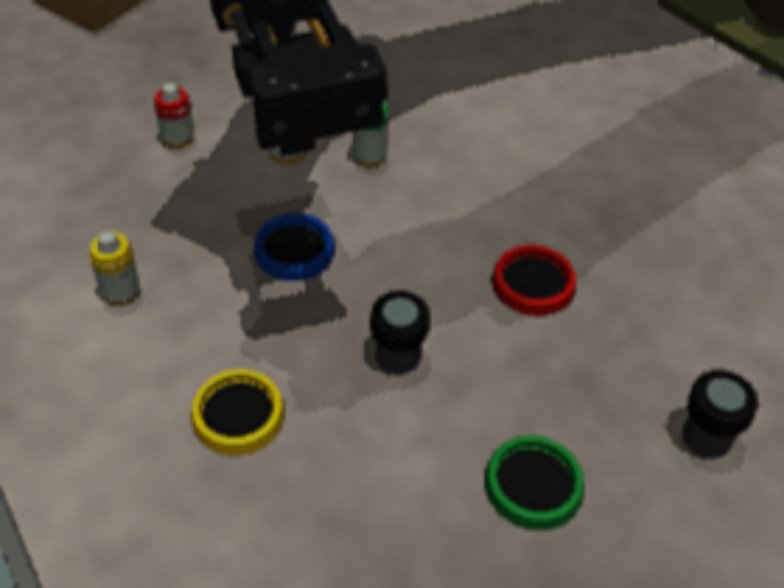

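The held objective is above the blue cup: its foot is at about (290,155) in the crop and the cup at (295,245). Everything else is still standing where it was. Descending.

Call:
send_rows(
  motion=[
    {"x":0,"y":-0.1,"z":1.5,"rx":0,"ry":0,"rz":0,"jaw":2},
    {"x":0,"y":0,"z":2.5,"rx":0,"ry":0,"rz":0,"jaw":2},
    {"x":0,"y":0,"z":2.5,"rx":0,"ry":0,"rz":0,"jaw":2},
    {"x":0,"y":0,"z":1.5,"rx":0,"ry":0,"rz":0,"jaw":2},
    {"x":0,"y":0,"z":0.8,"rx":0,"ry":0,"rz":0,"jaw":2},
  ],
)

```text
clock: 7.4
tool_pos: [0.5498, -0.0453, 0.0393]
eef_rot: [0.175, 0.985, 0.0, -0.001]
contact_force: [0.1, -0.2, -0.9]
opening: 0.31
finger_force: 20.0
```

Call:
send_rows(
  motion=[
    {"x":0,"y":0,"z":0,"rx":0,"ry":0,"rz":0,"jaw":2},
    {"x":0,"y":0,"z":0.2,"rx":0,"ry":0,"rz":0,"jaw":2},
    {"x":0,"y":0,"z":0.2,"rx":0,"ry":0,"rz":0,"jaw":2},
    {"x":0,"y":0,"z":0.1,"rx":0,"ry":0,"rz":0,"jaw":2},
    {"x":0,"y":0,"z":0.1,"rx":0,"ry":0,"rz":0,"jaw":2},
  ],
)

```text
clock: 7.9
tool_pos: [0.5506, -0.0463, 0.0351]
eef_rot: [0.176, 0.984, 0.0, 0.0]
contact_force: [-0.7, -1.1, -1.0]
opening: 0.311
finger_force: 20.0
```

Call:
send_rows(
  motion=[
    {"x":0,"y":0,"z":0,"rx":0,"ry":0,"rz":0,"jaw":2},
    {"x":0,"y":0,"z":0,"rx":0,"ry":0,"rz":0,"jaw":2},
    {"x":0,"y":0,"z":0,"rx":0,"ry":0,"rz":0,"jaw":2},
    {"x":0,"y":0,"z":0,"rx":0,"ry":0,"rz":0,"jaw":2},
    {"x":0,"y":0,"z":0,"rx":0,"ry":0,"rz":0,"jaw":2},
  ],
)

```text
clock: 8.4
tool_pos: [0.5503, -0.0463, 0.0347]
eef_rot: [0.176, 0.984, 0.0, 0.0]
contact_force: [-0.7, -0.2, -1.6]
opening: 0.311
finger_force: 20.0
```

```bash
python3 go.py c blue .033
```

```text
8.4 pos [ 0.5503 -0.0463  0.0347] open cm 2.74 F [-0.7 -0.2 -1.6] ff 20.0 shift cm [-0.    0.12  0.17] tilt [0. 0. 0.]
```

Call:
send_rows(
  motion=[
    {"x":0,"y":0,"z":0.1,"rx":0,"ry":0,"rz":0,"jaw":2},
    {"x":0,"y":0,"z":0.05,"rx":0,"ry":0,"rz":0,"jaw":2},
    {"x":0,"y":0,"z":0,"rx":0,"ry":0,"rz":0,"jaw":2},
    {"x":0,"y":0,"z":0,"rx":0,"ry":0,"rz":0,"jaw":2},
    {"x":0,"y":0,"z":0,"rx":0,"ry":0,"rz":0,"jaw":2},
  ],
)

```text
clock: 8.9
tool_pos: [0.5502, -0.0462, 0.0332]
eef_rot: [0.176, 0.984, 0.0, -0.0]
contact_force: [-0.8, 0.0, -1.6]
opening: 0.311
finger_force: 20.0
```

Call:
send_rows(
  motion=[
    {"x":0,"y":0,"z":0.05,"rx":0,"ry":0,"rz":0,"jaw":2},
    {"x":0,"y":0,"z":0,"rx":0,"ry":0,"rz":0,"jaw":2},
    {"x":0,"y":0,"z":0,"rx":0,"ry":0,"rz":0,"jaw":2},
    {"x":0,"y":0,"z":0,"rx":0,"ry":0,"rz":0,"jaw":2},
    {"x":0,"y":0,"z":0,"rx":0,"ry":0,"rz":0,"jaw":2},
  ],
)

```text
clock: 9.4
tool_pos: [0.5503, -0.0462, 0.0331]
eef_rot: [0.176, 0.984, 0.0, 0.0]
contact_force: [-2.3, -0.6, 6.2]
opening: 0.31
finger_force: 20.0
```

Contact is clear: +6 N at the expected height. Release, rise and move over green.

Call:
send_rows(
  motion=[
    {"x":0,"y":0,"z":0,"rx":0,"ry":0,"rz":0,"jaw":2.8},
    {"x":0,"y":0,"z":0,"rx":0,"ry":0,"rz":0,"jaw":3.2},
    {"x":0,"y":0,"z":0,"rx":0,"ry":0,"rz":0,"jaw":4},
    {"x":0,"y":0,"z":0,"rx":0,"ry":0,"rz":0,"jaw":5},
    {"x":0,"y":0,"z":0,"rx":0,"ry":0,"rz":0,"jaw":6},
  ],
)

```text
clock: 9.9
tool_pos: [0.5503, -0.0463, 0.0326]
eef_rot: [0.176, 0.984, 0.0, -0.0]
contact_force: [-0.6, 0.2, -0.3]
opening: 0.611
finger_force: 0.0
```

Call:
send_rows(
  motion=[
    {"x":0,"y":0,"z":-0.5,"rx":0,"ry":0,"rz":0,"jaw":6},
    {"x":0,"y":0,"z":-1.5,"rx":0,"ry":0,"rz":0,"jaw":6},
    {"x":0,"y":0,"z":-3,"rx":0,"ry":0,"rz":0,"jaw":6},
    {"x":0,"y":0,"z":-3,"rx":0,"ry":0,"rz":0,"jaw":6},
    {"x":0,"y":0,"z":-1.5,"rx":0,"ry":0,"rz":0,"jaw":6},
  ],
)

```text
clock: 10.4
tool_pos: [0.5512, -0.0463, 0.1302]
eef_rot: [0.176, 0.984, 0.0, 0.002]
contact_force: [0.4, -0.1, -0.1]
opening: 0.681
finger_force: 0.0
```

Call:
send_rows(
  motion=[
    {"x":2.0,"y":-2,"z":0,"rx":0,"ry":0,"rz":0,"jaw":6},
    {"x":2.5,"y":-2.5,"z":0,"rx":0,"ry":0,"rz":0,"jaw":6},
    {"x":2.5,"y":-2.5,"z":0,"rx":0,"ry":0,"rz":0,"jaw":6},
    {"x":1.2,"y":-0.9,"z":0,"rx":0,"ry":0,"rz":0,"jaw":6},
    {"x":0,"y":0,"z":0,"rx":0,"ry":0,"rz":0,"jaw":6},
  ],
)

```text
clock: 10.9
tool_pos: [0.4433, -0.0931, 0.1281]
eef_rot: [0.177, 0.984, -0.001, -0.001]
contact_force: [-0.8, 0.8, 0.2]
opening: 0.681
finger_force: 0.0
```

Call:
send_rows(
  motion=[
    {"x":0,"y":0,"z":0,"rx":0,"ry":0,"rz":0,"jaw":6},
    {"x":0,"y":0,"z":0,"rx":0,"ry":0,"rz":0,"jaw":6},
    {"x":0,"y":0,"z":0,"rx":0,"ry":0,"rz":0,"jaw":6},
    {"x":0,"y":0,"z":0,"rx":0,"ry":0,"rz":0,"jaw":6},
    {"x":0,"y":0,"z":0,"rx":0,"ry":0,"rz":0,"jaw":6},
  ],
)

```text
clock: 11.4
tool_pos: [0.4464, -0.0917, 0.1276]
eef_rot: [0.176, 0.984, 0.0, 0.0]
contact_force: [-0.5, -0.0, 1.0]
opening: 0.683
finger_force: 0.0
```

```bash
python3 go.py o green .026; python3 - <<'E'
from h import *
s=snapshot("scene")["img"][100:310,200:480,::-1]
cv2.imwrite("pics/g1.png",cv2.resize(s,(784,588)))
E
```

```text
11.4 pos [ 0.4464 -0.0917  0.1276] open cm 6.02 F [-0.5 -0.   1. ] ff 0.0 shift cm [ 0.08 -0.04 10.16] tilt [0.    0.    0.001]
```

View pics/g1.png

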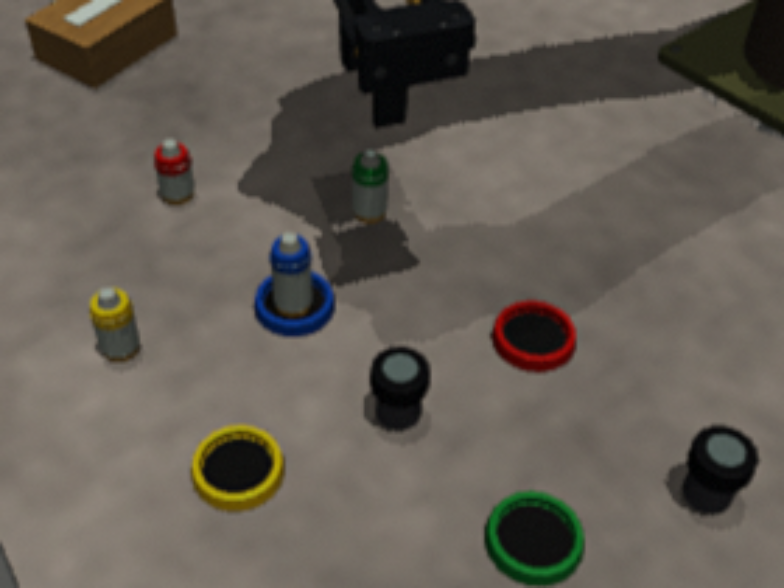

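Blue stands upright inside its cup at crop (292,290), close to centre. The gripper hovers over green at (370,185). Descend and grip.

Call:
send_rows(
  motion=[
    {"x":0,"y":0,"z":1.5,"rx":0,"ry":0,"rz":0,"jaw":6},
    {"x":0.1,"y":0,"z":2.5,"rx":0,"ry":0,"rz":0,"jaw":6},
    {"x":0,"y":0,"z":2.5,"rx":0,"ry":0,"rz":0,"jaw":6},
    {"x":0,"y":0,"z":2,"rx":0,"ry":0,"rz":0,"jaw":6},
    {"x":0,"y":0,"z":1,"rx":0,"ry":0,"rz":0,"jaw":6},
  ],
)

```text
clock: 11.95
tool_pos: [0.4456, -0.0915, 0.0321]
eef_rot: [0.176, 0.984, -0.0, -0.003]
contact_force: [0.3, 0.1, 0.3]
opening: 0.683
finger_force: 0.0
```

Call:
send_rows(
  motion=[
    {"x":0,"y":0,"z":0.6,"rx":0,"ry":0,"rz":0,"jaw":6},
    {"x":0,"y":0,"z":0,"rx":0,"ry":0,"rz":0,"jaw":5},
    {"x":0,"y":0,"z":0,"rx":0,"ry":0,"rz":0,"jaw":4.2},
    {"x":0,"y":0,"z":0,"rx":0,"ry":0,"rz":0,"jaw":3.5},
    {"x":0,"y":0,"z":0,"rx":0,"ry":0,"rz":0,"jaw":3.1},
  ],
  grip_force=15,
)

```text
clock: 12.45
tool_pos: [0.4462, -0.0921, 0.0311]
eef_rot: [0.176, 0.984, -0.0, -0.002]
contact_force: [-0.9, -0.5, -0.0]
opening: 0.363
finger_force: 0.4
```

Call:
send_rows(
  motion=[
    {"x":0,"y":0,"z":0,"rx":0,"ry":0,"rz":0,"jaw":2.8},
    {"x":0,"y":0,"z":0,"rx":0,"ry":0,"rz":0,"jaw":2.4},
    {"x":0,"y":0,"z":0,"rx":0,"ry":0,"rz":0,"jaw":2},
    {"x":0,"y":0,"z":0,"rx":0,"ry":0,"rz":0,"jaw":2},
    {"x":0,"y":0,"z":0,"rx":0,"ry":0,"rz":0,"jaw":2},
  ],
  grip_force=20,
)

```text
clock: 12.95
tool_pos: [0.446, -0.0924, 0.031]
eef_rot: [0.176, 0.984, -0.001, -0.002]
contact_force: [-1.0, -1.6, 5.5]
opening: 0.313
finger_force: 20.0
```

```bash
python3 go.py c green .126
```

```text
12.9 pos [ 0.446  -0.0924  0.031 ] open cm 2.75 F [-1.  -1.6  5.5] ff 20.0 shift cm [ 0.65 30.31 -9.55] tilt [-0.002 -0.003 -0.   ]
```

Call:
send_rows(
  motion=[
    {"x":0,"y":0,"z":-1,"rx":-0.002,"ry":-0.003,"rz":0,"jaw":2},
    {"x":0,"y":0,"z":-2,"rx":0,"ry":0,"rz":0,"jaw":2},
    {"x":0,"y":0,"z":-3,"rx":0,"ry":0,"rz":0,"jaw":2},
    {"x":0,"y":0,"z":-2.5,"rx":0,"ry":0,"rz":0,"jaw":2},
    {"x":0,"y":0,"z":-1.5,"rx":0,"ry":0,"rz":0,"jaw":2},
  ],
)

```text
clock: 13.45
tool_pos: [0.4465, -0.0918, 0.1322]
eef_rot: [0.176, 0.984, 0.001, 0.001]
contact_force: [-0.2, 1.0, -1.6]
opening: 0.311
finger_force: 20.0
```

Call:
send_rows(
  motion=[
    {"x":0,"y":1.5,"z":0,"rx":0,"ry":0,"rz":0,"jaw":2},
    {"x":0.1,"y":3,"z":0,"rx":0,"ry":0,"rz":0,"jaw":2},
    {"x":0.2,"y":3,"z":0,"rx":0,"ry":0,"rz":0,"jaw":2},
    {"x":0.2,"y":3,"z":0,"rx":0,"ry":0,"rz":0,"jaw":2},
    {"x":0.1,"y":3,"z":0,"rx":0,"ry":0,"rz":0,"jaw":2},
  ],
)

```text
clock: 13.95
tool_pos: [0.4872, 0.0381, 0.1306]
eef_rot: [0.176, 0.984, 0.001, -0.001]
contact_force: [0.2, 0.0, -0.7]
opening: 0.304
finger_force: 20.0
```

Call:
send_rows(
  motion=[
    {"x":0,"y":3,"z":0,"rx":0,"ry":0,"rz":0,"jaw":2},
    {"x":0,"y":3,"z":0,"rx":0,"ry":0,"rz":0,"jaw":2},
    {"x":0,"y":3,"z":0,"rx":0,"ry":0,"rz":0,"jaw":2},
    {"x":0,"y":3,"z":0,"rx":0,"ry":0,"rz":0,"jaw":2},
    {"x":0,"y":2.5,"z":0,"rx":0,"ry":0,"rz":0,"jaw":2},
  ],
)

```text
clock: 14.45
tool_pos: [0.5374, 0.1749, 0.1306]
eef_rot: [0.175, 0.985, 0.001, -0.001]
contact_force: [0.3, -0.1, -1.3]
opening: 0.316
finger_force: 20.0
```

Call:
send_rows(
  motion=[
    {"x":0,"y":1.5,"z":0,"rx":0,"ry":0,"rz":0,"jaw":2},
    {"x":0,"y":0.8,"z":0,"rx":0,"ry":0,"rz":0,"jaw":2},
    {"x":0,"y":0,"z":0,"rx":0,"ry":0,"rz":0,"jaw":2},
    {"x":0,"y":0,"z":0,"rx":0,"ry":0,"rz":0,"jaw":2},
    {"x":0,"y":0,"z":0,"rx":0,"ry":0,"rz":0,"jaw":2},
  ],
)

```text
clock: 14.95
tool_pos: [0.5452, 0.1923, 0.1309]
eef_rot: [0.177, 0.984, -0.0, -0.0]
contact_force: [0.5, 0.8, -1.0]
opening: 0.311
finger_force: 20.0
```

```bash
python3 go.py c green .035
```

```text
14.9 pos [0.5452 0.1923 0.1309] open cm 2.74 F [ 0.5  0.8 -1. ] ff 20.0 shift cm [0.04 0.19 9.58] tilt [-0.001 -0.001 -0.001]
```

Call:
send_rows(
  motion=[
    {"x":0,"y":0.2,"z":1.5,"rx":0,"ry":0,"rz":0,"jaw":2},
    {"x":0,"y":0,"z":2.5,"rx":0,"ry":0,"rz":0,"jaw":2},
    {"x":0,"y":0,"z":2.5,"rx":0,"ry":0,"rz":0,"jaw":2},
    {"x":0,"y":0,"z":1.5,"rx":0,"ry":0,"rz":0,"jaw":2},
    {"x":0,"y":0,"z":0.8,"rx":0,"ry":0,"rz":0,"jaw":2},
  ],
)

```text
clock: 15.45
tool_pos: [0.5452, 0.1955, 0.0411]
eef_rot: [0.176, 0.984, -0.0, -0.001]
contact_force: [-1.0, -0.1, -1.6]
opening: 0.309
finger_force: 20.0
```

Call:
send_rows(
  motion=[
    {"x":0,"y":0,"z":0.2,"rx":0,"ry":0,"rz":0,"jaw":2},
    {"x":0,"y":0,"z":0.2,"rx":0,"ry":0,"rz":0,"jaw":2},
    {"x":0,"y":0,"z":0.1,"rx":0,"ry":0,"rz":0,"jaw":2},
    {"x":0,"y":0,"z":0,"rx":0,"ry":0,"rz":0,"jaw":2},
    {"x":0,"y":0,"z":0,"rx":0,"ry":0,"rz":0,"jaw":2},
  ],
)

```text
clock: 15.95
tool_pos: [0.5464, 0.1962, 0.0386]
eef_rot: [0.176, 0.984, 0.001, 0.0]
contact_force: [0.2, -0.8, -0.6]
opening: 0.307
finger_force: 20.0
```

Call:
send_rows(
  motion=[
    {"x":0,"y":0,"z":0.1,"rx":0,"ry":0,"rz":0,"jaw":2},
    {"x":0,"y":0,"z":0,"rx":0,"ry":0,"rz":0,"jaw":2},
    {"x":0,"y":0,"z":0,"rx":0,"ry":0,"rz":0,"jaw":2},
    {"x":0,"y":0,"z":0,"rx":0,"ry":0,"rz":0,"jaw":2},
    {"x":0,"y":0,"z":0,"rx":0,"ry":0,"rz":0,"jaw":2},
  ],
)

```text
clock: 16.45
tool_pos: [0.5461, 0.1962, 0.037]
eef_rot: [0.176, 0.984, 0.001, -0.0]
contact_force: [0.1, 0.6, -0.9]
opening: 0.312
finger_force: 20.0
```

Call:
send_rows(
  motion=[
    {"x":0,"y":0,"z":0.1,"rx":0,"ry":0,"rz":0,"jaw":2},
    {"x":0,"y":0,"z":0.05,"rx":0,"ry":0,"rz":0,"jaw":2},
    {"x":0,"y":0,"z":0,"rx":0,"ry":0,"rz":0,"jaw":2},
    {"x":0,"y":0,"z":0,"rx":0,"ry":0,"rz":0,"jaw":2},
    {"x":0,"y":0,"z":0,"rx":0,"ry":0,"rz":0,"jaw":2},
  ],
)

```text
clock: 16.95
tool_pos: [0.5461, 0.1962, 0.0355]
eef_rot: [0.176, 0.984, 0.001, -0.0]
contact_force: [0.5, -0.1, -0.9]
opening: 0.313
finger_force: 20.0
```

Call:
send_rows(
  motion=[
    {"x":0,"y":0,"z":0.05,"rx":0,"ry":0,"rz":0,"jaw":2},
    {"x":0,"y":0,"z":0,"rx":0,"ry":0,"rz":0,"jaw":2},
    {"x":0,"y":0,"z":0,"rx":0,"ry":0,"rz":0,"jaw":2},
    {"x":0,"y":0,"z":0,"rx":0,"ry":0,"rz":0,"jaw":2},
    {"x":0,"y":0,"z":0,"rx":0,"ry":0,"rz":0,"jaw":2},
  ],
)

```text
clock: 17.45
tool_pos: [0.5462, 0.1962, 0.0351]
eef_rot: [0.176, 0.984, 0.001, -0.0]
contact_force: [0.1, -0.2, -0.2]
opening: 0.308
finger_force: 20.0
```

Call:
send_rows(
  motion=[
    {"x":0,"y":0,"z":0.05,"rx":0,"ry":0,"rz":0,"jaw":2},
    {"x":0,"y":0,"z":0,"rx":0,"ry":0,"rz":0,"jaw":2},
    {"x":0,"y":0,"z":0,"rx":0,"ry":0,"rz":0,"jaw":2},
    {"x":0,"y":0,"z":0,"rx":0,"ry":0,"rz":0,"jaw":2},
    {"x":0,"y":0,"z":0,"rx":0,"ry":0,"rz":0,"jaw":2},
  ],
)

```text
clock: 17.95
tool_pos: [0.5462, 0.1962, 0.035]
eef_rot: [0.176, 0.984, 0.001, 0.0]
contact_force: [-0.2, -1.0, 5.3]
opening: 0.312
finger_force: 20.0
```

Call:
send_rows(
  motion=[
    {"x":0,"y":0,"z":0,"rx":0,"ry":0,"rz":0,"jaw":2.8},
    {"x":0,"y":0,"z":0,"rx":0,"ry":0,"rz":0,"jaw":3.2},
    {"x":0,"y":0,"z":0,"rx":0,"ry":0,"rz":0,"jaw":4},
    {"x":0,"y":0,"z":0,"rx":0,"ry":0,"rz":0,"jaw":5},
    {"x":0,"y":0,"z":0,"rx":0,"ry":0,"rz":0,"jaw":6},
  ],
)

```text
clock: 18.45
tool_pos: [0.546, 0.1962, 0.0344]
eef_rot: [0.176, 0.984, 0.001, -0.0]
contact_force: [-0.5, 0.2, -0.2]
opening: 0.612
finger_force: 0.0
```

Call:
send_rows(
  motion=[
    {"x":0,"y":0,"z":-0.5,"rx":0,"ry":0,"rz":0,"jaw":6},
    {"x":0,"y":0,"z":-1.5,"rx":0,"ry":0,"rz":0,"jaw":6},
    {"x":0,"y":0,"z":-3,"rx":0,"ry":0,"rz":0,"jaw":6},
    {"x":0,"y":0,"z":-3,"rx":0,"ry":0,"rz":0,"jaw":6},
    {"x":0,"y":0,"z":-1.5,"rx":0,"ry":0,"rz":0,"jaw":6},
  ],
)

```text
clock: 18.95
tool_pos: [0.5472, 0.1968, 0.1332]
eef_rot: [0.176, 0.984, 0.002, 0.001]
contact_force: [0.2, 0.4, 0.5]
opening: 0.681
finger_force: 0.0
```

Call:
send_rows(
  motion=[
    {"x":-1.5,"y":-1.5,"z":0,"rx":0,"ry":0,"rz":0,"jaw":6},
    {"x":-2.5,"y":-2.6,"z":0,"rx":0,"ry":0,"rz":0,"jaw":6},
    {"x":-2.5,"y":-2.6,"z":0,"rx":0,"ry":0,"rz":0,"jaw":6},
    {"x":-2.5,"y":-2.6,"z":0,"rx":0,"ry":0,"rz":0,"jaw":6},
    {"x":-2.5,"y":-2.6,"z":0,"rx":0,"ry":0,"rz":0,"jaw":6},
  ],
)

```text
clock: 19.45
tool_pos: [0.6135, 0.0432, 0.1308]
eef_rot: [0.176, 0.984, 0.001, 0.0]
contact_force: [-0.4, 0.2, 0.9]
opening: 0.684
finger_force: 0.0
```

Call:
send_rows(
  motion=[
    {"x":-2.5,"y":-2.6,"z":0,"rx":0,"ry":0,"rz":0,"jaw":6},
    {"x":-2.5,"y":-2.6,"z":0,"rx":0,"ry":0,"rz":0,"jaw":6},
    {"x":-2.5,"y":-2.6,"z":0,"rx":0,"ry":0,"rz":0,"jaw":6},
    {"x":-1.5,"y":-1.6,"z":0,"rx":0,"ry":0,"rz":0,"jaw":6},
    {"x":-0.8,"y":-0.8,"z":0,"rx":0,"ry":0,"rz":0,"jaw":6},
  ],
)

```text
clock: 19.95
tool_pos: [0.67, -0.0886, 0.1302]
eef_rot: [0.178, 0.984, -0.0, 0.0]
contact_force: [0.4, 0.5, 0.2]
opening: 0.681
finger_force: 0.0
```

Call:
send_rows(
  motion=[
    {"x":0,"y":0,"z":0,"rx":0,"ry":0,"rz":0,"jaw":6},
    {"x":0,"y":0,"z":0,"rx":0,"ry":0,"rz":0,"jaw":6},
    {"x":0,"y":0,"z":0,"rx":0,"ry":0,"rz":0,"jaw":6},
    {"x":0,"y":0,"z":0,"rx":0,"ry":0,"rz":0,"jaw":6},
    {"x":0,"y":0,"z":0,"rx":0,"ry":0,"rz":0,"jaw":6},
  ],
)

```text
clock: 20.45
tool_pos: [0.6692, -0.0839, 0.1293]
eef_rot: [0.175, 0.985, 0.001, -0.0]
contact_force: [0.4, 0.8, 0.5]
opening: 0.681
finger_force: 0.0
```

```bash
python3 go.py o yellow .025; python3 - <<'E'
from h import *
s=snapshot("scene")["img"][100:310,200:480,::-1]
cv2.imwrite("pics/y1.png",cv2.resize(s,(784,588)))
E
```

```text
20.4 pos [ 0.6692 -0.0839  0.1293] open cm 6.0 F [0.4 0.8 0.5] ff 0.0 shift cm [-0.05 -0.22 10.43] tilt [ 0.001 -0.001  0.002]
```

View pics/y1.png

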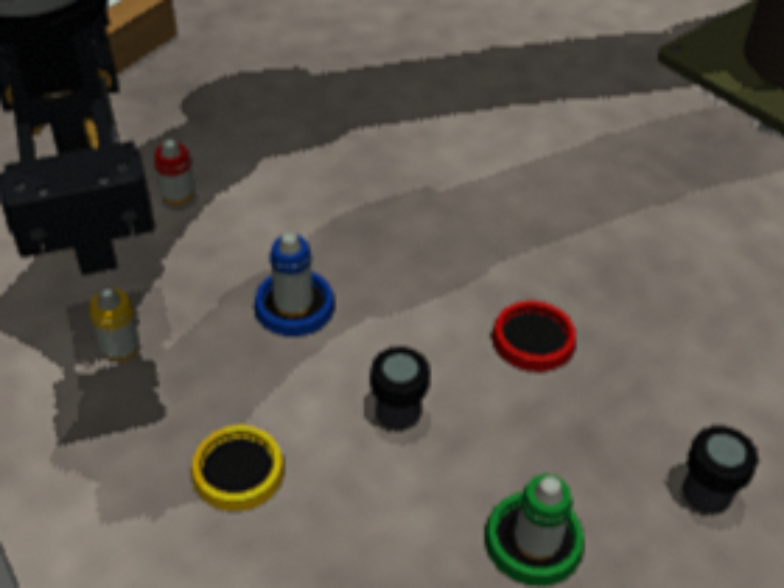

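Green stands upright in its cup at crop (540,525), and blue is still in place. The gripper hovers over yellow at (113,325). Descend and grip.

Call:
send_rows(
  motion=[
    {"x":0,"y":-0.2,"z":1.5,"rx":0,"ry":0,"rz":0,"jaw":6},
    {"x":0,"y":0,"z":2.5,"rx":0,"ry":0,"rz":0,"jaw":6},
    {"x":0,"y":0,"z":2.5,"rx":0,"ry":0,"rz":0,"jaw":6},
    {"x":0,"y":0,"z":2,"rx":0,"ry":0,"rz":0,"jaw":6},
    {"x":0,"y":0,"z":1,"rx":0,"ry":0,"rz":0,"jaw":6},
  ],
)

```text
clock: 21.0
tool_pos: [0.6668, -0.087, 0.0311]
eef_rot: [0.176, 0.984, 0.0, -0.002]
contact_force: [-0.1, 0.4, 0.1]
opening: 0.683
finger_force: 0.0
```

Call:
send_rows(
  motion=[
    {"x":0,"y":0,"z":0.6,"rx":0,"ry":0,"rz":0,"jaw":6},
    {"x":0,"y":0,"z":0.2,"rx":0,"ry":0,"rz":0,"jaw":5},
    {"x":0,"y":0,"z":0,"rx":0,"ry":0,"rz":0,"jaw":4.2},
    {"x":0,"y":0,"z":0,"rx":0,"ry":0,"rz":0,"jaw":3.5},
    {"x":0,"y":0,"z":0,"rx":0,"ry":0,"rz":0,"jaw":3.1},
  ],
  grip_force=15,
)

```text
clock: 21.5
tool_pos: [0.6693, -0.0868, 0.0271]
eef_rot: [0.176, 0.984, 0.001, 0.001]
contact_force: [0.7, 0.0, -0.1]
opening: 0.359
finger_force: 0.5
```

Call:
send_rows(
  motion=[
    {"x":0,"y":0,"z":0,"rx":0,"ry":0,"rz":0,"jaw":2.8},
    {"x":0,"y":0,"z":0,"rx":0,"ry":0,"rz":0,"jaw":2.4},
    {"x":0,"y":0,"z":0,"rx":0,"ry":0,"rz":0,"jaw":2},
    {"x":0,"y":0,"z":0,"rx":0,"ry":0,"rz":0,"jaw":2},
    {"x":0,"y":0,"z":0,"rx":0,"ry":0,"rz":0,"jaw":2},
  ],
  grip_force=20,
)

```text
clock: 22.0
tool_pos: [0.6689, -0.0874, 0.0268]
eef_rot: [0.176, 0.984, 0.0, 0.0]
contact_force: [-0.4, -1.5, 5.7]
opening: 0.312
finger_force: 20.0
```

```bash
python3 go.py c yellow .125
```

```text
22.0 pos [ 0.6689 -0.0874  0.0268] open cm 2.75 F [-0.4 -1.5  5.7] ff 20.0 shift cm [ 5.65 12.37 -9.82] tilt [ 0.  0. -0.]
```

Call:
send_rows(
  motion=[
    {"x":0,"y":0,"z":-1,"rx":0,"ry":0,"rz":0,"jaw":2},
    {"x":0,"y":0,"z":-2,"rx":0,"ry":0,"rz":0,"jaw":2},
    {"x":0,"y":0,"z":-3,"rx":0,"ry":0,"rz":0,"jaw":2},
    {"x":0,"y":0,"z":-2.5,"rx":0,"ry":0,"rz":0,"jaw":2},
    {"x":0,"y":0,"z":-1.5,"rx":0,"ry":0,"rz":0,"jaw":2},
  ],
)

```text
clock: 22.5
tool_pos: [0.67, -0.0862, 0.1296]
eef_rot: [0.176, 0.984, 0.001, 0.002]
contact_force: [-0.0, -0.2, -2.4]
opening: 0.313
finger_force: 20.0
```

Call:
send_rows(
  motion=[
    {"x":0.6,"y":1.4,"z":0,"rx":0,"ry":0,"rz":0,"jaw":2},
    {"x":1.3,"y":3,"z":0,"rx":0,"ry":0,"rz":0,"jaw":2},
    {"x":1.4,"y":3,"z":0,"rx":0,"ry":0,"rz":0,"jaw":2},
    {"x":1.4,"y":3,"z":0,"rx":0,"ry":0,"rz":0,"jaw":2},
    {"x":0.9,"y":2,"z":0,"rx":0,"ry":0,"rz":0,"jaw":2},
  ],
)

```text
clock: 23.0
tool_pos: [0.6573, 0.0542, 0.1253]
eef_rot: [0.174, 0.985, 0.002, -0.002]
contact_force: [-0.2, 0.5, -1.1]
opening: 0.315
finger_force: 20.0
```

Call:
send_rows(
  motion=[
    {"x":0,"y":0,"z":0,"rx":0,"ry":0,"rz":0,"jaw":2},
    {"x":0,"y":0,"z":0,"rx":0,"ry":0,"rz":0,"jaw":2},
    {"x":0,"y":0,"z":0,"rx":0,"ry":0,"rz":0,"jaw":2},
    {"x":0,"y":0,"z":0,"rx":0,"ry":0,"rz":0,"jaw":2},
    {"x":0,"y":0,"z":0,"rx":0,"ry":0,"rz":0,"jaw":2},
  ],
)

```text
clock: 23.5
tool_pos: [0.6592, 0.0474, 0.1261]
eef_rot: [0.177, 0.984, 0.0, -0.0]
contact_force: [0.6, -0.1, -0.5]
opening: 0.311
finger_force: 20.0
```

```bash
python3 go.py c yellow .031
```

```text
23.5 pos [0.6592 0.0474 0.1261] open cm 2.74 F [ 0.6 -0.1 -0.5] ff 20.0 shift cm [0.06 0.06 9.51] tilt [ 0.    -0.001 -0.002]
```

Call:
send_rows(
  motion=[
    {"x":0,"y":0,"z":1.5,"rx":0,"ry":0,"rz":0,"jaw":2},
    {"x":0,"y":0,"z":2.5,"rx":0,"ry":0,"rz":0,"jaw":2},
    {"x":0,"y":0,"z":2.5,"rx":0,"ry":0,"rz":0,"jaw":2},
    {"x":0,"y":0,"z":1.5,"rx":0,"ry":0,"rz":0,"jaw":2},
    {"x":0,"y":0,"z":0.8,"rx":0,"ry":0,"rz":0,"jaw":2},
  ],
)

```text
clock: 24.0
tool_pos: [0.658, 0.0485, 0.0361]
eef_rot: [0.176, 0.984, 0.0, -0.002]
contact_force: [-0.7, 0.5, -1.2]
opening: 0.312
finger_force: 20.0
```

Call:
send_rows(
  motion=[
    {"x":0,"y":0,"z":0.2,"rx":0,"ry":0,"rz":0,"jaw":2},
    {"x":0,"y":0,"z":0.2,"rx":0,"ry":0,"rz":0,"jaw":2},
    {"x":0,"y":0,"z":0.1,"rx":0,"ry":0,"rz":0,"jaw":2},
    {"x":0,"y":0,"z":0,"rx":0,"ry":0,"rz":0,"jaw":2},
    {"x":0,"y":0,"z":0,"rx":0,"ry":0,"rz":0,"jaw":2},
  ],
)

```text
clock: 24.5
tool_pos: [0.6595, 0.049, 0.034]
eef_rot: [0.176, 0.984, 0.001, 0.0]
contact_force: [-0.5, 0.0, -1.6]
opening: 0.311
finger_force: 20.0
```

Call:
send_rows(
  motion=[
    {"x":0,"y":0,"z":0,"rx":0,"ry":0,"rz":0,"jaw":2},
    {"x":0,"y":0,"z":0.05,"rx":0,"ry":0,"rz":0,"jaw":2},
    {"x":0,"y":0,"z":0,"rx":0,"ry":0,"rz":0,"jaw":2},
    {"x":0,"y":0,"z":0,"rx":0,"ry":0,"rz":0,"jaw":2},
    {"x":0,"y":0,"z":0,"rx":0,"ry":0,"rz":0,"jaw":2},
  ],
)

```text
clock: 25.0
tool_pos: [0.6591, 0.0489, 0.0328]
eef_rot: [0.176, 0.984, 0.001, -0.0]
contact_force: [0.2, -0.4, -1.0]
opening: 0.31
finger_force: 20.0
```

Call:
send_rows(
  motion=[
    {"x":0,"y":0,"z":0.1,"rx":0,"ry":0,"rz":0,"jaw":2},
    {"x":0,"y":0,"z":0.05,"rx":0,"ry":0,"rz":0,"jaw":2},
    {"x":0,"y":0,"z":0,"rx":0,"ry":0,"rz":0,"jaw":2},
    {"x":0,"y":0,"z":0,"rx":0,"ry":0,"rz":0,"jaw":2},
    {"x":0,"y":0,"z":0,"rx":0,"ry":0,"rz":0,"jaw":2},
  ],
)

```text
clock: 25.5
tool_pos: [0.6591, 0.0489, 0.0314]
eef_rot: [0.176, 0.984, 0.001, -0.0]
contact_force: [0.2, 0.6, -1.6]
opening: 0.308
finger_force: 20.0
```

Call:
send_rows(
  motion=[
    {"x":0,"y":0,"z":0.05,"rx":0,"ry":0,"rz":0,"jaw":2},
    {"x":0,"y":0,"z":0,"rx":0,"ry":0,"rz":0,"jaw":2},
    {"x":0,"y":0,"z":0,"rx":0,"ry":0,"rz":0,"jaw":2},
    {"x":0,"y":0,"z":0,"rx":0,"ry":0,"rz":0,"jaw":2},
    {"x":0,"y":0,"z":0,"rx":0,"ry":0,"rz":0,"jaw":2},
  ],
)

```text
clock: 26.0
tool_pos: [0.6591, 0.0489, 0.0308]
eef_rot: [0.176, 0.984, 0.0, -0.0]
contact_force: [0.9, 0.1, -2.2]
opening: 0.308
finger_force: 20.0
```

Call:
send_rows(
  motion=[
    {"x":0,"y":0,"z":0.06,"rx":0,"ry":0,"rz":0,"jaw":2},
    {"x":0,"y":0,"z":0,"rx":0,"ry":0,"rz":0,"jaw":2},
    {"x":0,"y":0,"z":0,"rx":0,"ry":0,"rz":0,"jaw":2},
    {"x":0,"y":0,"z":0,"rx":0,"ry":0,"rz":0,"jaw":2},
    {"x":0,"y":0,"z":0,"rx":0,"ry":0,"rz":0,"jaw":2},
  ],
)

```text
clock: 26.5
tool_pos: [0.6591, 0.0489, 0.0308]
eef_rot: [0.176, 0.984, 0.0, -0.0]
contact_force: [-1.3, 0.0, 5.8]
opening: 0.311
finger_force: 20.0
```

Call:
send_rows(
  motion=[
    {"x":0,"y":0,"z":0,"rx":0,"ry":0,"rz":0,"jaw":2.8},
    {"x":0,"y":0,"z":0,"rx":0,"ry":0,"rz":0,"jaw":3.2},
    {"x":0,"y":0,"z":0,"rx":0,"ry":0,"rz":0,"jaw":4},
    {"x":0,"y":0,"z":0,"rx":0,"ry":0,"rz":0,"jaw":5},
    {"x":0,"y":0,"z":0,"rx":0,"ry":0,"rz":0,"jaw":6},
  ],
)

```text
clock: 27.0
tool_pos: [0.6591, 0.0491, 0.0301]
eef_rot: [0.176, 0.984, 0.001, -0.0]
contact_force: [-0.8, 0.2, -0.5]
opening: 0.609
finger_force: 0.0
```

Call:
send_rows(
  motion=[
    {"x":0,"y":0,"z":-0.5,"rx":0,"ry":0,"rz":0,"jaw":6},
    {"x":0,"y":0,"z":-1.5,"rx":0,"ry":0,"rz":0,"jaw":6},
    {"x":0,"y":0,"z":-3,"rx":0,"ry":0,"rz":0,"jaw":6},
    {"x":0,"y":0,"z":-3,"rx":0,"ry":0,"rz":0,"jaw":6},
    {"x":0,"y":0,"z":-2,"rx":0,"ry":0,"rz":0,"jaw":6},
  ],
)

```text
clock: 27.5
tool_pos: [0.6603, 0.0493, 0.1338]
eef_rot: [0.176, 0.984, 0.001, 0.002]
contact_force: [0.4, 0.9, 0.6]
opening: 0.678
finger_force: 0.0
```

Call:
send_rows(
  motion=[
    {"x":0.2,"y":-1.5,"z":0,"rx":0,"ry":0,"rz":0,"jaw":6},
    {"x":0.2,"y":-3,"z":0,"rx":0,"ry":0,"rz":0,"jaw":6},
    {"x":0.2,"y":-3.5,"z":0,"rx":0,"ry":0,"rz":0,"jaw":6},
    {"x":0.2,"y":-3.5,"z":0,"rx":0,"ry":0,"rz":0,"jaw":6},
    {"x":0.2,"y":-3.5,"z":0,"rx":0,"ry":0,"rz":0,"jaw":6},
  ],
)

```text
clock: 28.0
tool_pos: [0.596, -0.0907, 0.1298]
eef_rot: [0.176, 0.984, -0.0, -0.001]
contact_force: [0.4, -0.6, 0.1]
opening: 0.683
finger_force: 0.0
```

Call:
send_rows(
  motion=[
    {"x":0,"y":-3.5,"z":0,"rx":0,"ry":0,"rz":0,"jaw":6},
    {"x":0,"y":-3.5,"z":0,"rx":0,"ry":0,"rz":0,"jaw":6},
    {"x":0,"y":-3,"z":0,"rx":0,"ry":0,"rz":0,"jaw":6},
    {"x":0,"y":-1.5,"z":0,"rx":0,"ry":0,"rz":0,"jaw":6},
    {"x":0,"y":-0.6,"z":0,"rx":0,"ry":0,"rz":0,"jaw":6},
  ],
)

```text
clock: 28.5
tool_pos: [0.5544, -0.2042, 0.1297]
eef_rot: [0.177, 0.984, 0.0, -0.001]
contact_force: [0.4, 0.6, 0.2]
opening: 0.677
finger_force: 0.0
```

Call:
send_rows(
  motion=[
    {"x":0,"y":0,"z":0,"rx":0,"ry":0,"rz":0,"jaw":6},
    {"x":0,"y":0,"z":0,"rx":0,"ry":0,"rz":0,"jaw":6},
    {"x":0,"y":0,"z":0,"rx":0,"ry":0,"rz":0,"jaw":6},
    {"x":0,"y":0,"z":0,"rx":0,"ry":0,"rz":0,"jaw":6},
    {"x":0,"y":0,"z":0,"rx":0,"ry":0,"rz":0,"jaw":6},
  ],
)

```text
clock: 29.0
tool_pos: [0.5562, -0.2011, 0.13]
eef_rot: [0.175, 0.985, 0.001, -0.0]
contact_force: [-0.3, 0.1, -0.4]
opening: 0.68
finger_force: 0.0
```

```bash
python3 go.py o red .023; python3 - <<'E'
from h import *
s=snapshot("scene")["img"][100:310,200:480,::-1]
cv2.imwrite("pics/r1.png",cv2.resize(s,(784,588)))
E
```

```text
29.0 pos [ 0.5562 -0.2011  0.13  ] open cm 5.99 F [-0.3  0.1 -0.4] ff 0.0 shift cm [ 0.02 -0.14 10.7 ] tilt [ 0.001 -0.001  0.001]
```

View pics/r1.png

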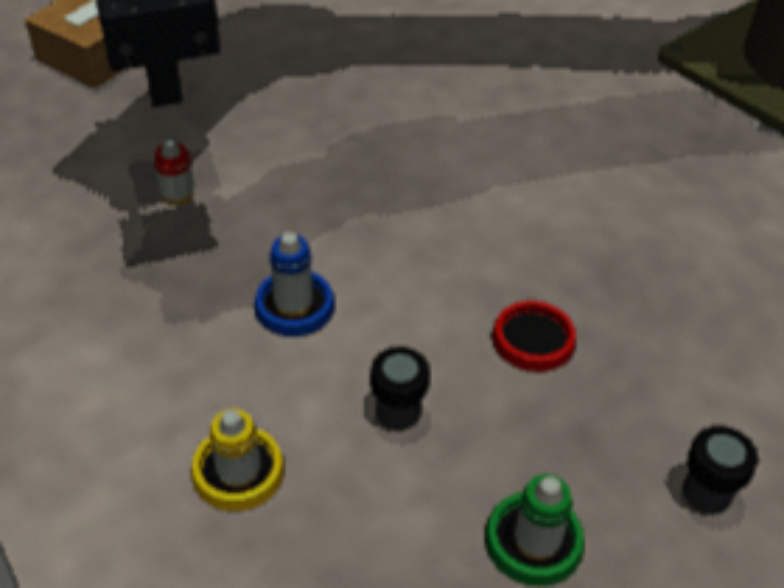

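Yellow stands in its cup at crop (237,460); blue and green are unchanged. The gripper hovers over red at (173,175). Descend and grip.

Call:
send_rows(
  motion=[
    {"x":0,"y":-0.1,"z":1.5,"rx":0,"ry":0,"rz":0,"jaw":6},
    {"x":0,"y":0,"z":2.5,"rx":0,"ry":0,"rz":0,"jaw":6},
    {"x":0,"y":0,"z":2.5,"rx":0,"ry":0,"rz":0,"jaw":6},
    {"x":0,"y":0,"z":2,"rx":0,"ry":0,"rz":0,"jaw":6},
    {"x":0,"y":0,"z":1.2,"rx":0,"ry":0,"rz":0,"jaw":6},
  ],
)

```text
clock: 29.55
tool_pos: [0.5542, -0.2026, 0.0304]
eef_rot: [0.176, 0.984, 0.001, -0.002]
contact_force: [-0.4, 0.1, 0.6]
opening: 0.679
finger_force: 0.0
```

Call:
send_rows(
  motion=[
    {"x":0,"y":0,"z":0.6,"rx":0,"ry":0,"rz":0,"jaw":6},
    {"x":0,"y":0,"z":0.3,"rx":0,"ry":0,"rz":0,"jaw":5},
    {"x":0,"y":0,"z":0,"rx":0,"ry":0,"rz":0,"jaw":4.2},
    {"x":0,"y":0,"z":0,"rx":0,"ry":0,"rz":0,"jaw":3.5},
    {"x":0,"y":0,"z":0,"rx":0,"ry":0,"rz":0,"jaw":3.1},
  ],
  grip_force=15,
)

```text
clock: 30.05
tool_pos: [0.5559, -0.2031, 0.0247]
eef_rot: [0.176, 0.984, 0.0, 0.0]
contact_force: [-0.2, -0.3, 0.3]
opening: 0.357
finger_force: 0.3
```

Call:
send_rows(
  motion=[
    {"x":0,"y":0,"z":0,"rx":0,"ry":0,"rz":0,"jaw":2.8},
    {"x":0,"y":0,"z":0,"rx":0,"ry":0,"rz":0,"jaw":2.4},
    {"x":0,"y":0,"z":0,"rx":0,"ry":0,"rz":0,"jaw":2},
    {"x":0,"y":0,"z":0,"rx":0,"ry":0,"rz":0,"jaw":2},
    {"x":0,"y":0,"z":0,"rx":0,"ry":0,"rz":0,"jaw":2},
  ],
  grip_force=20,
)

```text
clock: 30.55
tool_pos: [0.5557, -0.2033, 0.0245]
eef_rot: [0.176, 0.984, 0.0, 0.0]
contact_force: [-0.7, -1.7, 5.9]
opening: 0.309
finger_force: 20.0
```

```bash
python3 go.py c red .123
```

```text
30.6 pos [ 0.5557 -0.2033  0.0245] open cm 2.72 F [-0.7 -1.7  5.9] ff 20.0 shift cm [21.06 22.61 -9.85] tilt [ 0.  0. -0.]
```

Call:
send_rows(
  motion=[
    {"x":0,"y":0,"z":-1,"rx":0,"ry":0,"rz":0,"jaw":2},
    {"x":0,"y":0,"z":-2,"rx":0,"ry":0,"rz":0,"jaw":2},
    {"x":0,"y":0,"z":-3,"rx":0,"ry":0,"rz":0,"jaw":2},
    {"x":0,"y":0,"z":-2.5,"rx":0,"ry":0,"rz":0,"jaw":2},
    {"x":0,"y":0,"z":-1.5,"rx":0,"ry":0,"rz":0,"jaw":2},
  ],
)

```text
clock: 31.05
tool_pos: [0.5563, -0.2024, 0.126]
eef_rot: [0.176, 0.984, 0.001, 0.001]
contact_force: [-0.2, -0.2, -1.0]
opening: 0.307
finger_force: 20.0
```

Call:
send_rows(
  motion=[
    {"x":1,"y":1.1,"z":0,"rx":0,"ry":0,"rz":0,"jaw":2},
    {"x":2.2,"y":2.4,"z":0,"rx":0,"ry":0,"rz":0,"jaw":2},
    {"x":2.4,"y":2.6,"z":0,"rx":0,"ry":0,"rz":0,"jaw":2},
    {"x":2.4,"y":2.6,"z":0,"rx":0,"ry":0,"rz":0,"jaw":2},
    {"x":2.4,"y":2.6,"z":0,"rx":0,"ry":0,"rz":0,"jaw":2},
  ],
)

```text
clock: 31.55
tool_pos: [0.4962, -0.0595, 0.1241]
eef_rot: [0.176, 0.984, 0.001, -0.0]
contact_force: [1.0, 0.5, 0.0]
opening: 0.308
finger_force: 20.0
```

Call:
send_rows(
  motion=[
    {"x":2.4,"y":2.6,"z":0,"rx":0,"ry":0,"rz":0,"jaw":2},
    {"x":2.4,"y":2.6,"z":0,"rx":0,"ry":0,"rz":0,"jaw":2},
    {"x":2.4,"y":2.6,"z":0,"rx":0,"ry":0,"rz":0,"jaw":2},
    {"x":2.4,"y":2.4,"z":0,"rx":0,"ry":0,"rz":0,"jaw":2},
    {"x":1.1,"y":1.1,"z":0,"rx":0,"ry":0,"rz":0,"jaw":2},
  ],
)

```text
clock: 32.05
tool_pos: [0.4343, 0.0859, 0.1244]
eef_rot: [0.173, 0.985, 0.002, -0.001]
contact_force: [0.4, 0.5, -1.7]
opening: 0.312
finger_force: 20.0
```

Call:
send_rows(
  motion=[
    {"x":0,"y":0,"z":0,"rx":0,"ry":0,"rz":0,"jaw":2},
    {"x":0,"y":0,"z":0,"rx":0,"ry":0,"rz":0,"jaw":2},
    {"x":0,"y":0,"z":0,"rx":0,"ry":0,"rz":0,"jaw":2},
    {"x":0,"y":0,"z":0,"rx":0,"ry":0,"rz":0,"jaw":2},
    {"x":0,"y":0,"z":0,"rx":0,"ry":0,"rz":0,"jaw":2},
  ],
)

```text
clock: 32.55
tool_pos: [0.4362, 0.0813, 0.1243]
eef_rot: [0.177, 0.984, 0.0, -0.0]
contact_force: [-0.2, 0.2, -2.6]
opening: 0.31
finger_force: 20.0
```

```bash
python3 go.py c red .0285
```

```text
32.5 pos [0.4362 0.0813 0.1243] open cm 2.73 F [-0.2  0.2 -2.6] ff 20.0 shift cm [-0.02  0.06  9.58] tilt [ 0.001 -0.    -0.002]
```

Call:
send_rows(
  motion=[
    {"x":0,"y":0,"z":1.5,"rx":0,"ry":0,"rz":0,"jaw":2},
    {"x":0,"y":0,"z":2.5,"rx":0,"ry":0,"rz":0,"jaw":2},
    {"x":0,"y":0,"z":2.5,"rx":0,"ry":0,"rz":0,"jaw":2},
    {"x":0,"y":0,"z":1.5,"rx":0,"ry":0,"rz":0,"jaw":2},
    {"x":0,"y":0,"z":0.8,"rx":0,"ry":0,"rz":0,"jaw":2},
  ],
)

```text
clock: 33.05
tool_pos: [0.4357, 0.0813, 0.0395]
eef_rot: [0.176, 0.984, -0.002, -0.002]
contact_force: [0.4, -0.1, -1.0]
opening: 0.311
finger_force: 20.0
```

Call:
send_rows(
  motion=[
    {"x":0,"y":0,"z":0.2,"rx":0,"ry":0,"rz":0,"jaw":2},
    {"x":0,"y":0,"z":0.2,"rx":0,"ry":0,"rz":0,"jaw":2},
    {"x":0,"y":0,"z":0.1,"rx":0,"ry":0,"rz":0,"jaw":2},
    {"x":0,"y":0,"z":0,"rx":0,"ry":0,"rz":0,"jaw":2},
    {"x":0,"y":0,"z":0,"rx":0,"ry":0,"rz":0,"jaw":2},
  ],
)

```text
clock: 33.55
tool_pos: [0.4363, 0.0818, 0.0361]
eef_rot: [0.176, 0.984, -0.0, -0.001]
contact_force: [-0.6, -0.2, -0.4]
opening: 0.312
finger_force: 20.0
```

Call:
send_rows(
  motion=[
    {"x":0,"y":0,"z":0.05,"rx":0,"ry":0,"rz":0,"jaw":2},
    {"x":0,"y":0,"z":0.05,"rx":0,"ry":0,"rz":0,"jaw":2},
    {"x":0,"y":0,"z":0,"rx":0,"ry":0,"rz":0,"jaw":2},
    {"x":0,"y":0,"z":0,"rx":0,"ry":0,"rz":0,"jaw":2},
    {"x":0,"y":0,"z":0,"rx":0,"ry":0,"rz":0,"jaw":2},
  ],
)

```text
clock: 34.05
tool_pos: [0.4361, 0.0821, 0.0351]
eef_rot: [0.176, 0.984, -0.0, -0.001]
contact_force: [-0.6, -0.2, -0.8]
opening: 0.309
finger_force: 20.0
```

Call:
send_rows(
  motion=[
    {"x":0,"y":0,"z":0.2,"rx":0,"ry":0,"rz":0,"jaw":2},
    {"x":0,"y":0,"z":0.2,"rx":0,"ry":0,"rz":0,"jaw":2},
    {"x":0,"y":0,"z":0.1,"rx":0,"ry":0,"rz":0,"jaw":2},
    {"x":0,"y":0,"z":0.05,"rx":0,"ry":0,"rz":0,"jaw":2},
    {"x":0,"y":0,"z":0,"rx":0,"ry":0,"rz":0,"jaw":2},
  ],
)

```text
clock: 34.55
tool_pos: [0.4361, 0.082, 0.0296]
eef_rot: [0.176, 0.984, -0.0, -0.002]
contact_force: [-0.1, 0.4, -1.4]
opening: 0.311
finger_force: 20.0
```

Call:
send_rows(
  motion=[
    {"x":0,"y":0,"z":0.05,"rx":0,"ry":0,"rz":0,"jaw":2},
    {"x":0,"y":0,"z":0,"rx":0,"ry":0,"rz":0,"jaw":2},
    {"x":0,"y":0,"z":0,"rx":0,"ry":0,"rz":0,"jaw":2},
    {"x":0,"y":0,"z":0,"rx":0,"ry":0,"rz":0,"jaw":2},
    {"x":0,"y":0,"z":0,"rx":0,"ry":0,"rz":0,"jaw":2},
  ],
)

```text
clock: 35.05
tool_pos: [0.4361, 0.0821, 0.0291]
eef_rot: [0.176, 0.984, -0.0, -0.001]
contact_force: [0.4, 1.0, -0.9]
opening: 0.31
finger_force: 20.0
```

Call:
send_rows(
  motion=[
    {"x":0,"y":0,"z":0.05,"rx":0,"ry":0,"rz":0,"jaw":2},
    {"x":0,"y":0,"z":0.02,"rx":0,"ry":0,"rz":0,"jaw":2},
    {"x":0,"y":0,"z":0,"rx":0,"ry":0,"rz":0,"jaw":2},
    {"x":0,"y":0,"z":0,"rx":0,"ry":0,"rz":0,"jaw":2},
    {"x":0,"y":0,"z":0,"rx":0,"ry":0,"rz":0,"jaw":2},
  ],
)

```text
clock: 35.55
tool_pos: [0.4361, 0.0821, 0.0285]
eef_rot: [0.176, 0.984, -0.0, -0.001]
contact_force: [-0.1, -0.1, 2.3]
opening: 0.31
finger_force: 20.0
```

Call:
send_rows(
  motion=[
    {"x":0,"y":0,"z":0.03,"rx":0,"ry":0,"rz":0,"jaw":2},
    {"x":0,"y":0,"z":0,"rx":0,"ry":0,"rz":0,"jaw":2},
    {"x":0,"y":0,"z":0,"rx":0,"ry":0,"rz":0,"jaw":2},
    {"x":0,"y":0,"z":0,"rx":0,"ry":0,"rz":0,"jaw":2},
    {"x":0,"y":0,"z":0,"rx":0,"ry":0,"rz":0,"jaw":2},
  ],
)

```text
clock: 36.05
tool_pos: [0.4361, 0.082, 0.0285]
eef_rot: [0.176, 0.984, -0.0, -0.001]
contact_force: [-0.9, -0.3, 5.4]
opening: 0.312
finger_force: 20.0
```

Contact. Release and rise well clear.

Call:
send_rows(
  motion=[
    {"x":0,"y":0,"z":0,"rx":0,"ry":0,"rz":0,"jaw":2.8},
    {"x":0,"y":0,"z":0,"rx":0,"ry":0,"rz":0,"jaw":3.2},
    {"x":0,"y":0,"z":0,"rx":0,"ry":0,"rz":0,"jaw":4},
    {"x":0,"y":0,"z":0,"rx":0,"ry":0,"rz":0,"jaw":5},
    {"x":0,"y":0,"z":0,"rx":0,"ry":0,"rz":0,"jaw":6},
  ],
)

```text
clock: 36.55
tool_pos: [0.4361, 0.0821, 0.028]
eef_rot: [0.176, 0.984, -0.0, -0.001]
contact_force: [-0.6, 0.6, 0.0]
opening: 0.613
finger_force: 0.0
```

Call:
send_rows(
  motion=[
    {"x":0,"y":0,"z":-0.5,"rx":0,"ry":0,"rz":0,"jaw":6},
    {"x":0,"y":0,"z":-1.5,"rx":0,"ry":0,"rz":0,"jaw":6},
    {"x":0,"y":0,"z":-3,"rx":0,"ry":0,"rz":0,"jaw":6},
    {"x":0,"y":0,"z":-3,"rx":0,"ry":0,"rz":0,"jaw":6},
    {"x":0,"y":0,"z":-3,"rx":0,"ry":0,"rz":0,"jaw":6},
  ],
)

```text
clock: 37.05
tool_pos: [0.4364, 0.0817, 0.1354]
eef_rot: [0.176, 0.984, -0.001, -0.001]
contact_force: [0.5, -0.1, -0.4]
opening: 0.68
finger_force: 0.0
```

Call:
send_rows(
  motion=[
    {"x":0,"y":0,"z":-3,"rx":0,"ry":0,"rz":0,"jaw":6},
    {"x":0,"y":0,"z":-2,"rx":0,"ry":0,"rz":0,"jaw":6},
    {"x":0,"y":0,"z":0,"rx":0,"ry":0,"rz":0,"jaw":6},
    {"x":0,"y":0,"z":0,"rx":0,"ry":0,"rz":0,"jaw":6},
    {"x":0,"y":0,"z":0,"rx":0,"ry":0,"rz":0,"jaw":6},
  ],
)

```text
clock: 37.55
tool_pos: [0.4364, 0.0816, 0.1834]
eef_rot: [0.176, 0.984, -0.001, -0.001]
contact_force: [-0.5, -0.3, -0.4]
opening: 0.683
finger_force: 0.0
```

```bash
python3 - <<'E'
from h import *
s=snapshot("scene")["img"][100:310,200:480,::-1]
cv2.imwrite("pics/end.png",cv2.resize(s,(784,588)))
E
```

```text
(no output)
```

View pics/end.png

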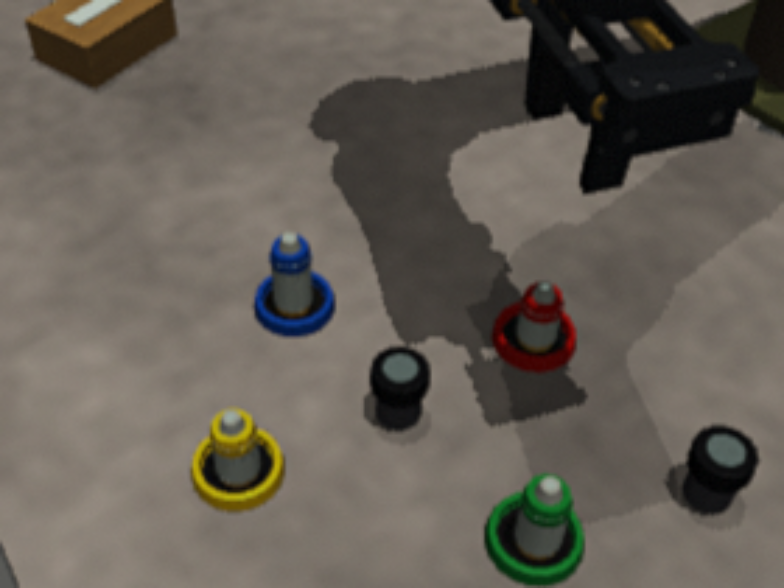

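All four objectives stand upright in their matching cups: blue (292,285), red (540,325), yellow (237,460) and green (540,525). Both eyepieces, at (400,385) and (715,465), are unmoved, and the arm is clear.

```bash
python3 -c "
from plant import *
print(finish_job())"
```

```text
the job is handed in; nothing more can be done
None
```

All four objectives stand upright on the floors of their matching cups, the two eyepieces are where they were, and I handed the job in at about 38 s of the 109 s allowed.

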